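Take the safety cap off the jar of cal

ROBOT

A 6-joint arm with a two-finger parallel gripper is mounted at the origin on the work surface. World frame = base frame: x ahead of the robot, y to its left, z up, the work surface at z = 0. Lengths are in m, angles in rad, forces in N, time in s.
With the tool pointing down it reaches from about 0.25 to 0.725 m from the base axis. Payload 4 kg.
Tool frame: the origin (TCP) lies at the very end of the fingers, on their centre line; the grasp point (between the pads) lies bot.grasp_offset behind it (bot.grasp_offset is the distance from the TCP to the grasp point, in m); z points along the fingers, y is the direction in which the jaws open and shut (so a half turn about z gives the same grasp; the last joint's range is limited). The gripper opens to 85 mm and grips with 20 to 120 N. Pads are 22 mm wide; open, the fingers measure 114 mm over their backs; the gripper's body (76 mm by 85 mm) begins 54 mm behind the grasp point. The pads swing forward as they close: fully open they stand 13 mm farther back than shut.
Start: joints at [-1.311, 0.241, 0.005, 1.335, 0, 1.571], TCP at [0.128, -0.483, 0.231] pointing down, gripper open.
Joint ranges: [-2.72, 2.72], [-1.05, 1.87], [-1.09, 1.28], [-1.99, 2.15], [-1.42, 1.44], [-3.14, 3.14]. Speed limits (rad/s): [2.79, 2.79, 3.14, 3.14, 3.14, 3.14].

INTERFACE

Orientations are given as a unit quaternion [x, y, z, w].
In Python, from workcell import bot gives the robot as it stands. The module is installed in compiled form; this text tells all that it offers.
- The arm moves only by the shell command python3 -m jog 'ROWS' [OPENING]. ROWS is JSON, a list that holds one entry, the list of rows, each a list of 6 numbers: the shift along the tool's x, y, z in m, then the turn, a rotation vector about the tool's x, y, z in degrees. In form: [[[dx, dy, dz, wx, wy, wz], ...]]. A call has 1 to 12 rows; each row shifts and turns the pose as measured when the row begins, along the tool's axes as they then stand; what a row does not reach is not made up. A row lasts 1/8 s, in which the tool goes at most 62.5 mm and 10.7 degrees, less where a joint would pass 70% of its speed; a pose out of reach is approached as far as the arm can. A call is refused whole if a number of a shift passes 0.0625 or a number of a turn 10.7, either way. A call with a gripper value outside its range is refused whole. OPENING is the finger opening in m, from 0 to 0.0854, set as the call begins (- or left out, the last holds). The fingers move at their own pace and stop on an object; the grip force is fixed at half the most. Time passes only in rows, so rows that do not move let the fingers close. It gives the time, the measured TCP pose, the force and the opening at its end, in the units of the state.
- bot.get_obs(): the state, without advancing time (a new reading comes with each control period).
- bot.camera(name): name is "side" or "top" or "wrist"; returns a dict with "pixels" (400x640x3 uint8, red, green, blue), "fx", "fy", "cx", "cy" (pixels), "rvec" (rotation vector, rad) and "tvec" (3), from world to camera coordinates, as OpenCV has them. Camera axes: x right, y down, z forward; pixel columns grow to the right and rows downward; lengths in m; the calibration is good to about 2 mm. A picture is of the moment at which its call begins. There is no depth.
- bot.job_done(): hands the job in, once; it reports no verdict.
The state is a dict: "clock": time; "joint_pos": joint angles; "joint_vel": joint speeds; "tau": joint torques, N m; "eef_pos": TCP position; "tool_rot": TCP orientation; "ft_force": force on the tool from outside, world axes, zero at the start; "ft_torque": the same for the moment, N m; "grip_width": finger opening in m.
Only numpy, scipy, OpenCV 4.12 (cv2) and the standard library are available. Lean on these libraries where they do the work, as an engineer would, in place of code of your own. Each camera call takes 0.05 s, during which the arm holds its last target. There are 200 camera calls.

TASK

Open the jar of cal that stands in the steel cradle: squeeze the two side tabs of its safety cap in together, firmly enough to free the lock but not so hard as to crack it, turn the cap anticlockwise until you just feel it meet its stop, and lift it straight off without forcing it against lock, stop or neck. Then set the cap down right way up on the flat of the upturned bucket lid without dropping it, and do not push the lid or the other things on the table about.

Things in the scene. Friction and masses are not known exactly. Their poses are not given: they have to be found in the camera images.
- cap: the jar's grey plastic safety cap, seated on the jar at the start: round, 57 mm across the skirt, 38 mm high, about 0.1 kg; origin at the centre of the skirt's open underside, z up its axis; flat ribbed tabs stand out at its +y and -y. Inside, two lugs hook under ledges of the neck (bayonet) and a sprung liner pushes it up with 4 N. More than 25 N between cap and jar breaks it; 8 N of that is always there
- cap_grip (a point): on the cap's axis, level with the middle of the tabs, 26.5 mm above the cap's underside. Seen from above the cap turns anticlockwise about this axis, against 0.05 to 0.1 N m of drag. How far is hidden and differs: a hard end stop is felt somewhere after 0.5 to 1.4 rad. Only there and for about 0.2 rad before it are the lugs clear of the ledges, so that the cap lifts straight off
- cap_top (a point): centre of the cap's flat top, 38 mm above its underside; 156 mm above the table while seated. The parts are rigid, so loads rise fast: turning on against lock or stop with over 0.3 N m, or pulling up with over 15 N while still hooked, passes what cap and neck bear. Turned about a point off its axis, the cap pushes the hand sideways
- tab_a (a joint): how far the tab at the cap's +y side is pressed in: 0 at rest, 0.0034 m fully in. It is sprung: starts to move at 3 N, fully in at 12 N. Unless both tabs are in by about 3 mm at once, a child lock blocks the cap about 0.45 rad before the end stop. Squeezing too hard cracks the cap: fingers on cap must stay below 50 N, both sides added (25 N a side)
- tab_b (a joint): the same for the tab at the cap's -y side
- tab_a_face (a point): middle of the outer face of the tab at the cap's +y side, 32 mm from the cap's axis at rest, 26.5 mm above the cap's underside; the face is flat, 19 mm wide and 16 mm high, and moves in with the tab. The tabs measure 64 mm over both faces at rest, 57 mm fully in. A hand off centre loads the two sides unevenly
- tab_b_face (a point): the same for the tab at the cap's -y side
- jar: square off-white plastic jar, 92 x 92 mm, in a steel cradle (screw flanges at its +x and -x, 140 mm over them) screwed to the table: it does not move. Origin on the table under the jar's centre, z up. Shoulder 97 mm, sealed mouth 150 mm above the table; the seated cap's underside is at 118 mm, on the jar's axis, tabs at the jar's +y and -y. Free room beside the cap down to 118 mm
- lid: red plastic bucket lid lying upside down on the table like a round tray, loose, 280 g, 270 mm across; origin at the centre of its underside, flat panel 3 mm thick, upturned rim 14 mm high outside 125 mm radius. The cap goes down on the flat panel
- salt_dish: white ceramic salt dish on the turntable, 96 mm across, 36 mm high, origin under its centre; leave alone
- cruet: glass cruet with stopper on the turntable, 68 mm across, 160 mm high, origin under its centre; leave alone
- turntable: wooden turntable at the right side of the table, 280 mm across, 32 mm high, origin on the table under its centre; leave alone
- press: black iron tortilla press with its lever lowered, at the far side, 200 mm plates, 75 mm high, lever along its x axis, reaching 190 mm to its +x; origin on the table under the plates' centre; leave alone
- masher: wooden masher standing on its head at the far right, 76 mm across, 208 mm high, origin under its centre; leave alone
Mind the look-alikes: they are no part of the job. Several things have the shape of the cap; the one meant has the colours described above.

How it is judged:
On the way, in this order (a step that is already met when the one before it is completed fails the run):
1. both side tabs of the seated cap are pressed in together by at least 1.5 mm (value of joint each of tab_a, tab_b above 0.0015 m and z of cap in the frame of jar below 0.125 m), for 0.2 s.
2. the cap is off: its underside at least 40 mm above where it was seated (z of cap in the frame of jar above 0.158 m), for 0.1 s.
At the end, for the whole second after the job is handed in: The cap rests right way up (within 6 degrees) and still on the flat panel of the bucket lid, its axis within 95 mm of the lid's centre; the lid lies flat within 30 mm of where it was; dish, cruet and masher within 15 mm of where they were (horizontal distance between cap and lid below 0.095 m and z of cap in the frame of lid below 0.007 m and angle between cap's own z axis and vertical below 0.1 rad and angle between lid's own z axis and vertical below 0.05 rad and linear speed of each of cap, lid below 0.02 m/s); the robot touches nothing.
It fails at once if the cap is forced: more than 25 N between cap and jar (turned on against its lock or end stop, pulled up while still hooked, pressed down or shoved sideways) (contact force between cap and jar above 25 N).
It fails at once if the fingers crush the cap: more than 50 N between the fingers and the cap, both sides added (contact force between the fingers and cap above 50 N).
It fails at once if the cap falls: it moves faster than 0.7 m/s (linear speed of cap above 0.7 m/s and contact force between the fingers and cap below 0.2 N).
It fails at once if the bucket lid is pushed more than 30 mm from where it lay (distance of lid from where it was at the start of the episode above 0.03 m).
It fails at once if a bystander is disturbed: the salt dish, cruet or masher moved more than 15 mm, or the turntable or press hit by the robot with more than 5 N (distance of any of salt_dish, cruet, masher from where it was at the start of the episode above 0.015 m or contact force between any of the arm, the fingers and turntable above 5 N or contact force between any of the arm, the fingers and press above 5 N).
It also fails if it takes over 72 s, if anything falls off the work surface, if the arm or the gripper's body presses on something with over 40 N, if the wrist force passes 120 N, or if a joint passes its speed limit or range.

## Working session

There is one attempt and no reset: what is moved stays moved. The work goes in short steps, Python scripts to look and compute and a shell command to move; the robot and the scene stay as the last step left them, time stands still between calls to the robot, and variables do not carry over. Pictures are saved under pics/ and viewed, on a budget of 10 in all, crops included, one or two more only if the job needs it, and the job is handed in when it is done.

```bash
mkdir -p pics; cat > h.py <<'E'
import numpy as np, cv2
from workcell import bot
def save(n,f,crop=None,s=1):
    c=bot.camera(n); im=c["pixels"][:,:,::-1]
    if crop: x0,y0,x1,y1=crop; im=im[y0:y1,x0:x1]
    cv2.imwrite(f,cv2.resize(im,None,fx=s,fy=s,interpolation=cv2.INTER_CUBIC)); return c
def ray(c,u,v,z):
    R=cv2.Rodrigues(np.array(c["rvec"],float))[0]; t=np.array(c["tvec"],float).ravel()
    o=-R.T@t; d=R.T@np.array([(u-c["cx"])/c["fx"],(v-c["cy"])/c["fy"],1]); return o+d*(z-o[2])/d[2]
def proj(c,p):
    K=np.array([[c["fx"],0,c["cx"]],[0,c["fy"],c["cy"]],[0,0,1]])
    return cv2.projectPoints(np.array(p,float).reshape(-1,3),np.array(c["rvec"],float),np.array(c["tvec"],float),K,None)[0][:,0]
E
python3 - <<'E'
from h import *
a=save("top","pics/top1.png",s=1.25); b=save("side","pics/side1.png",s=1.25)
import pickle; pickle.dump({"top":{k:v for k,v in a.items() if k!="x"},"side":b},open("cams.pkl","wb"))
print(bot.get_obs(), bot.grasp_offset)
for c in(a,b):
    R=cv2.Rodrigues(np.array(c["rvec"],float))[0]; print(c["fx"],-R.T@np.ravel(c["tvec"]),R[2])
E
```

```text
{'clock': 0.1, 'joint_pos': array([-1.31097867e+00,  2.41376019e-01,  3.81523358e-03,  1.33522256e+00,
        2.57916131e-05,  1.57077465e+00]), 'joint_vel': array([ 0.0011598 , -0.00111282,  0.00449213, -0.0006052 ,  0.00060166,
       -0.00181587]), 'tau': array([-5.45047278e-04, -3.73137081e+01,  2.53010255e+01,  1.08395217e-02,
        2.68078406e-05, -1.47828655e-05]), 'eef_pos': array([ 0.12830645, -0.48263977,  0.23046615]), 'tool_rot': array([ 9.91571816e-01,  1.29554415e-01, -1.15905340e-04, -9.86811531e-04]), 'ft_force': array([-0.34848933, -0.32716222,  0.38370602]), 'ft_torque': array([ 0.0142896 , -0.04098659, -0.01422121]), 'grip_width': 0.08516204884493374} 0.0187
413.59269082303337 [ 0.23959515 -0.19166949  1.19658964] [ 0.22901036  0.0157803  -0.97329607]
453.36654498113234 [0.47100794 0.55216308 0.98744028] [ 0.01334707 -0.63916132 -0.76895687]
```

View pics/top1.png

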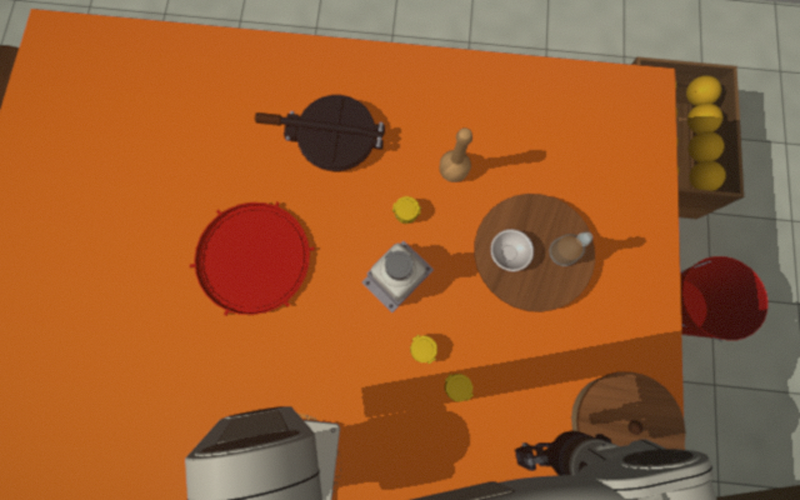

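View pics/side1.png

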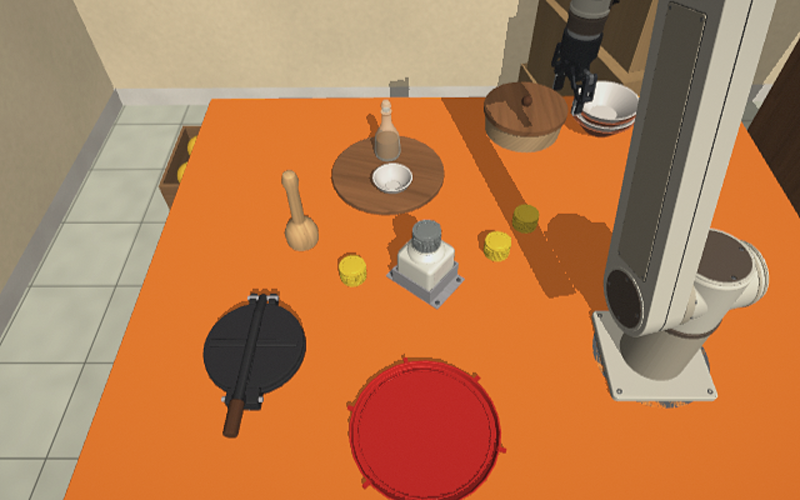

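The top view shows the cap at about (399,262) on the jar and the lid centred near (253,258). In the side view the cap is at (427,233) and the lid at (424,430). I'll enlarge the jar in both views.

```bash
python3 - <<'E'
from h import *
import pickle; C=pickle.load(open("cams.pkl","rb"))
def cr(n,x0,y0,w,h):
    im=C[n]["pixels"][y0:y0+h,x0:x0+w,::-1]; return cv2.resize(im,None,fx=6,fy=6,interpolation=cv2.INTER_CUBIC)
cv2.imwrite("pics/crop.png",np.hstack([cr("top",286,186,64,70),cr("side",308,168,66,70)]))
# lid: red mask centroid/ellipse
for n,z in(("top",.014),("side",.014)):
    im=C[n]["pixels"].astype(int); m=((im[...,0]>90)&(im[...,1]<45)&(im[...,2]<50)).astype(np.uint8)
    cs=cv2.findContours(m,0,2)[0]; cs=[c for c in cs if cv2.contourArea(c)>2000]
    for c in cs:
        M=cv2.moments(c); u,v=M["m10"]/M["m00"],M["m01"]/M["m00"]; print(n,u,v,cv2.contourArea(c),ray(C[n],u,v,z))
E
```

```text
top 201.49206096330516 206.38869417449948 6277.0 [0.43942682 0.15033512 0.014     ]
side 339.46045606661994 346.01154953692895 10707.5 [0.44321802 0.16067427 0.014     ]
```

View pics/crop.png

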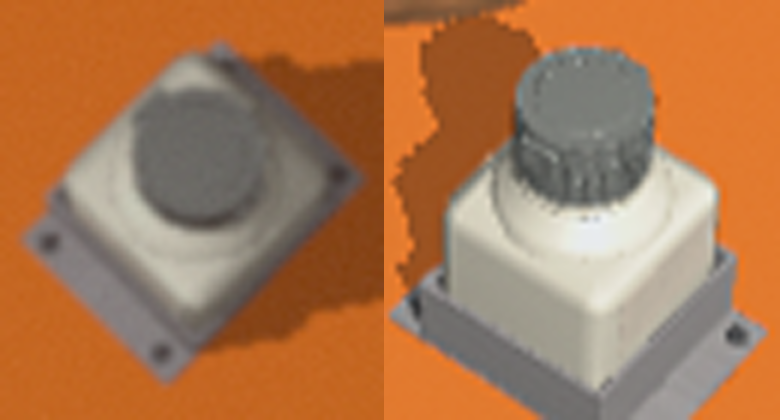

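```bash
python3 - <<'E'
from h import *
import pickle; C=pickle.load(open("cams.pkl","rb")); t,s=C["top"],C["side"]
T=lambda x,y,z:ray(t,286+(x+.5)/6-.5,186+(y+.5)/6-.5,z)
S=lambda x,y,z:ray(s,308+(x-384+.5)/6-.5,168+(y+.5)/6-.5,z)
P=[T(*p,.003) for p in((22,240),(165,383),(362,180),(222,42))]
print(np.round(P,4),"cen",np.mean(P,0))
d=[P[1]-P[0],P[2]-P[1],P[3]-P[2],P[3]-P[0]]
for v in d: print(np.linalg.norm(v),np.degrees(np.arctan2(v[1],v[0])))
a,b,c=T(50,242,.003),T(161,352,.003),T(338,174,.003)
print("screw cen",(a+c)/2,np.degrees(np.arctan2(*(a-b)[1::-1])),np.degrees(np.arctan2(*(c-b)[1::-1])),np.linalg.norm(a-b),np.linalg.norm(c-b))
print("cap top",T(204,150,.156),S(585,94,.156))
E
```

```text
[[ 0.4112 -0.109   0.003 ]
 [ 0.3497 -0.1849  0.003 ]
 [ 0.4574 -0.2705  0.003 ]
 [ 0.5192 -0.1959  0.003 ]] cen [ 0.43435303 -0.19008845  0.003     ]
0.09772267133623562 -129.0030074936899
0.13756521510123762 -38.45901602852625
0.09686065858111387 50.378834717476515
0.13860470680405534 -38.821768788443435
screw cen [ 0.43537296 -0.19060274  0.003     ] 51.18728981336889 -39.061724868439576 0.075624470161411 0.12230077500697867
cap top [ 0.43550078 -0.19228689  0.156     ] [ 0.43501609 -0.19302629  0.156     ]
```

```bash
python3 -m jog '[[[0,0,-0.05,0,0,0],[0,0,-0.05,0,0,0],[0.053,-0.029,0,0,0,0],[0.053,-0.029,0,0,0,0],[0.053,-0.029,0,0,0,0],[0.053,-0.029,0,0,0,0],[0.053,-0.029,0,0,0,0],[0.053,-0.029,0,0,0,0],[0.053,-0.029,0,0,0,0],[0,0,0,0,0,-10.5],[0,0,0,0,0,-10.5]]]'; python3 -c "
from workcell import bot;print(bot.get_obs()['joint_pos'])"
```

```text
clock: 1.48
eef_pos: [0.4441, -0.1812, 0.3288]
tool_rot: [0.951, 0.309, -0.001, -0.006]
ft_force: [-0.8, 0.5, -0.0]
grip_width: 0.0856
[-0.39262274  0.18739755  0.1881791   1.58058273  0.00822468  2.12140023]
```

```bash
python3 -m jog '[[[0,0,0,0,0,-10.5],[0,0,0,0,0,-10.5],[0,0,0,0,0,-10.5],[0,0,0,0,0,-10.5],[0,0,0,0,0,-10.5],[0,0,0,0,0,-10.5],[0,0,0,0,0,-10.5],[0,0,0,0,0,-10.5],[0,0,0,0,0,-10.5],[0,0,0,0,0,-10.5],[0,0,0,0,0,0]]]'; cat >> h.py <<'E'
from scipy.spatial.transform import Rotation as Ro
def st(tx=.435,ty=-.1915,tz=.123,yaw=51):
    o=bot.get_obs(); R=Ro.from_quat(o["tool_rot"]); M=R.as_matrix()
    e=M.T@(np.array([tx,ty,tz])-o["eef_pos"])
    D=Ro.from_matrix(np.column_stack([[np.sin(np.radians(yaw)),-np.cos(np.radians(yaw)),0],[np.cos(np.radians(yaw)),np.sin(np.radians(yaw)),0],[0,0,-1]]))
    print("t",round(o["clock"],2),"pos",np.round(o["eef_pos"],4),"yaw_y",round(np.degrees(np.arctan2(M[1,1],M[0,1])),2),"to go mm",np.round(e*1e3,1),"deg",np.round((R.inv()*D).as_rotvec(True),2),"w",round(o["grip_width"]*1e3,2))
    print("F tool",np.round(M.T@o["ft_force"],2),"T tool",np.round(M.T@o["ft_torque"],3))
E
python3 - <<'E'
from h import *
st(); c=save("wrist","pics/wr1.png",s=1.25)
import pickle; pickle.dump(c,open("wr1.pkl","wb"))
for p in([.435,-.1915,.156],): print(proj(c,p)*1.25)
E
```

```text
clock: 2.85
eef_pos: [0.4418, -0.1791, 0.3226]
tool_rot: [0.316, 0.949, 0.005, -0.011]
ft_force: [0.3, 0.5, -0.1]
grip_width: 0.0855Traceback (most recent call last):
  File "<stdin>", line 2, in <module>
  File "h.py", line 17, in st
    D=Ro.from_matrix(np.column_stack([[np.sin(np.radians(yaw)),-np.cos(np.radians(yaw)),0],[np.cos(np.radians(yaw)),np.sin(np.radians(yaw)),0],[0,0,-1]]))
  File "scipy/spatial/transform/_rotation.pyx", line 1143, in scipy.spatial.transform._rotation.Rotation.from_matrix
ValueError: Non-positive determinant (left-handed or null coordinate frame) in rotation matrix 0: [[ 0.77714596  0.62932039  0.        ]
 [-0.62932039  0.77714596  0.        ]
 [ 0.          0.         -1.        ]].
```

```bash
sed -i 's/\[np.sin(np.radians(yaw)),-np.cos(np.radians(yaw)),0\]/[-np.sin(np.radians(yaw)),np.cos(np.radians(yaw)),0]/' h.py
python3 - <<'E'
from h import *
st(); c=save("wrist","pics/wr1.png",s=1.25)
import pickle; pickle.dump(c,open("wr1.pkl","wb"))
for p in([.435,-.1915,.156],): print(proj(c,p)*1.25)
E
```

```text
t 2.85 pos [ 0.4418 -0.1791  0.3226] yaw_y 53.13 to go mm [ -6.9 -14.4 199.5] deg [ 0.09 -1.41  2.13] w 85.49
F tool [0.02 0.6  0.1 ] T tool [-0.032  0.013  0.003]
[[382.775121   235.32165049]]
```

View pics/wr1.png

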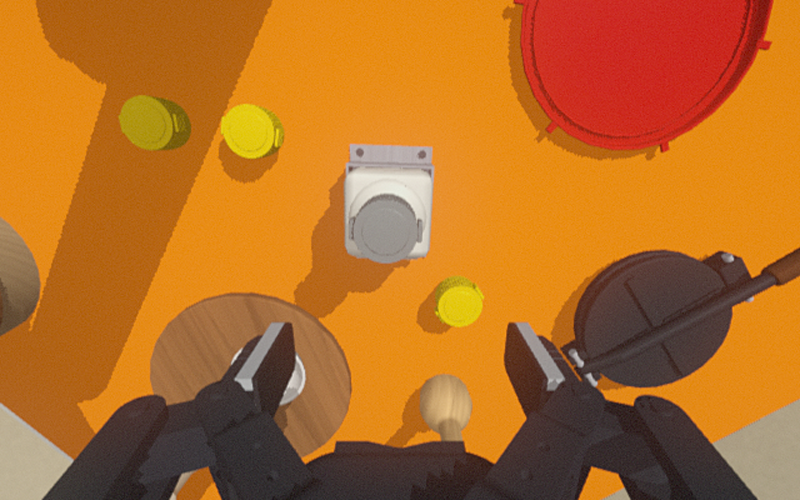

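```bash
python3 -m jog '[[[-0.0035,-0.007,0.05,0,-0.7,1],[-0.0035,-0.007,0.04,0,-0.7,1],[0,0,0.01,0,0,0],[0,0,0,0,0,0]]]'
python3 - <<'E'
from h import *
st(); c=save("wrist","pics/wr2.png",(220,80,420,260),4)
import pickle; pickle.dump(c,open("wr2.pkl","wb"))
q=lambda p:(proj(c,p)-[220,80])*4+1.5
print(q([.435,-.1915,.156]),q([.435+.02,-.1915,.156]),q([.435,-.1915+.02,.156]))
R=cv2.Rodrigues(np.array(c["rvec"],float))[0]; print(-R.T@np.ravel(c["tvec"]),R[2])
E
```

```text
clock: 3.4
eef_pos: [0.4386, -0.1937, 0.2213]
tool_rot: [0.338, 0.941, 0.001, 0.002]
ft_force: [0.2, -1.1, -0.1]
grip_width: 0.0851
t 3.4 pos [ 0.4386 -0.1937  0.2213] yaw_y 50.52 to go mm [ 4.4 -0.8 98.2] deg [ 0.15  0.16 -0.48] w 85.12
F tool [-0.88 -0.76  0.1 ] T tool [-0.023  0.006  0.009]
[[395.34200095 530.72013011]] [[461.39563643 605.58164561]] [[478.7963932 466.4281626]]
[ 0.37372122 -0.14093878  0.36316804] [ 0.25025428 -0.20227426 -0.94681462]
```

View pics/wr2.png

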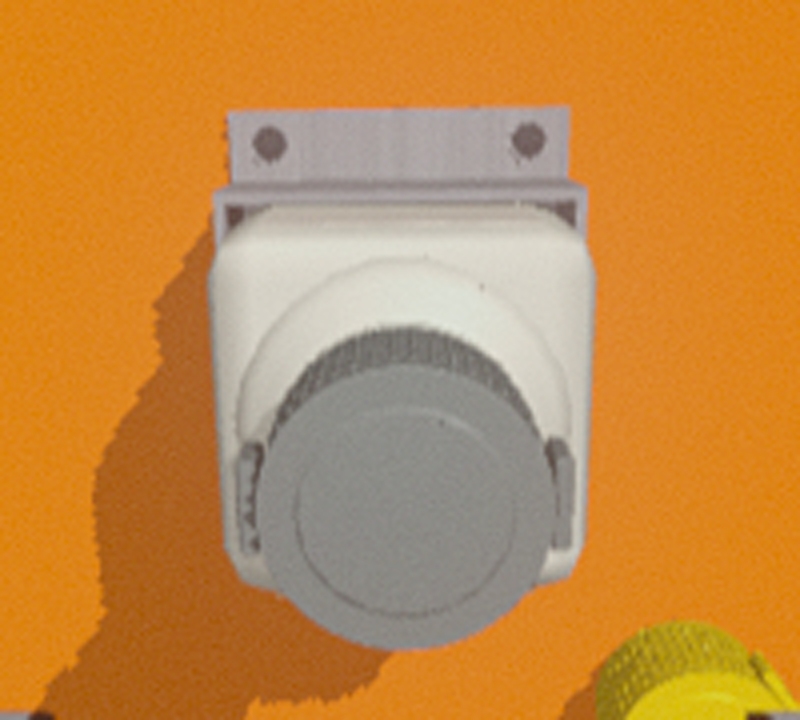

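```bash
python3 - <<'E'
from h import *
import pickle; c=pickle.load(open("wr2.pkl","rb"))
W=lambda x,y,z:ray(c,220+(x-1.5)/4,80+(y-1.5)/4,z)
print("cap",W(407,506,.156))
a=lambda p,q:np.degrees(np.arctan2(*(q-p)[1::-1]))
A,B=W(270,143,.003),W(528,140,.003); print("screws",A,B,a(A,B),np.linalg.norm(A-B))
A,B=W(229,108,.003),W(569,106,.003); print("flange end",(A+B)/2,a(A,B),np.linalg.norm(A-B)); m=(A+B)/2
print("jar from flange",m+.07*np.array([np.cos(np.radians(-39)),np.sin(np.radians(-39)),0]))
A,B=W(240,445,.1525),W(574,440,.1525); print("tabs",A,B,a(A,B),np.linalg.norm(A-B))
# check wrist calib with finger tip line: TCP projection
o=bot.get_obs();print(proj(c,o["eef_pos"]))
E
```

```text
cap [ 0.43256951 -0.18667085  0.156     ]
screws [ 0.36267928 -0.17967028  0.003     ] [ 0.41021888 -0.12056264  0.003     ] 51.1906741382807 0.07585331906695017
flange end [ 0.37899771 -0.14397267  0.003     ] 50.876000845742546 0.09905956769513244
jar from flange [ 0.43339793 -0.1880251   0.003     ]
tabs [ 0.40435687 -0.20384044  0.1525    ] [ 0.44326711 -0.15509439  0.1525    ] 51.40231246236075 0.06237133759148753
[[319.713075   263.15897362]]
```

```bash
python3 -c "
from h import *; st(.434,-.1895,.123,51.1)"; python3 -m jog '[[[0.006,0,0,0,0,0],[0,0,0,0,0,0]]]';  python3 -c "
from h import *; st(.434,-.1895,.123,51.1)"
```

```text
t 3.45 pos [ 0.4389 -0.1938  0.2218] yaw_y 50.54 to go mm [ 6.9 -0.1 98.8] deg [ 0.17  0.22 -0.56] w 85.38
F tool [0.07 0.37 0.22] T tool [0.036 0.03  0.037]
clock: 3.7
eef_pos: [0.4358, -0.1901, 0.2245]
tool_rot: [0.338, 0.941, 0.001, 0.005]
ft_force: [0.7, 0.8, 0.8]
grip_width: 0.0855
t 3.7 pos [ 0.4358 -0.1901  0.2245] yaw_y 50.54 to go mm [  2.6  -1.1 101.5] deg [ 0.25  0.48 -0.57] w 85.55
F tool [-0.01  1.06 -0.84] T tool [0.012 0.006 0.029]
```

```bash
python3 -m jog '[[[0.0025,-0.001,0.02,0.2,0.4,-0.5],[0,0,0.03,0,0,0],[0,0,0.025,0,0,0],[0,0,0.015,0,0,0],[0,0,0,0,0,0]]]';  python3 -c "
from h import *; st(.434,-.1895,.123,51.1)"
```

```text
clock: 4.32
eef_pos: [0.4379, -0.1906, 0.1376]
tool_rot: [0.333, 0.943, -0.0, 0.007]
ft_force: [-0.2, -0.2, 0.6]
grip_width: 0.0851
t 4.33 pos [ 0.4379 -0.1906  0.1376] yaw_y 51.08 to go mm [ 3.9 -1.7 14.5] deg [ 0.23  0.73 -0.02] w 85.11
F tool [ 0.04 -0.3  -0.56] T tool [-0.044 -0.008 -0.031]
```

```bash
python3 -m jog '[[[0.002,-0.001,0.007,0.1,0.4,0],[0.002,-0.001,0.007,0.1,0.3,0],[0,0,0,0,0,0],[0,0,0,0,0,0]]]';  python3 - <<'E'
from h import *
st(.434,-.1895,.123,51.1); c=save("wrist","pics/wr3.png",(160,150,480,390),2.5)
import pickle; pickle.dump(c,open("wr3.pkl","wb"))
E
```

```text
clock: 4.82
eef_pos: [0.4352, -0.1903, 0.1252]
tool_rot: [0.333, 0.943, 0.0, 0.002]
ft_force: [-0.0, 0.1, -0.3]
grip_width: 0.0849
t 4.83 pos [ 0.4352 -0.1903  0.1252] yaw_y 51.08 to go mm [ 1.5 -0.1  2.2] deg [ 0.09  0.25 -0.02] w 84.92
F tool [0.11 0.08 0.34] T tool [-0.006  0.008 -0.027]
```

View pics/wr3.png

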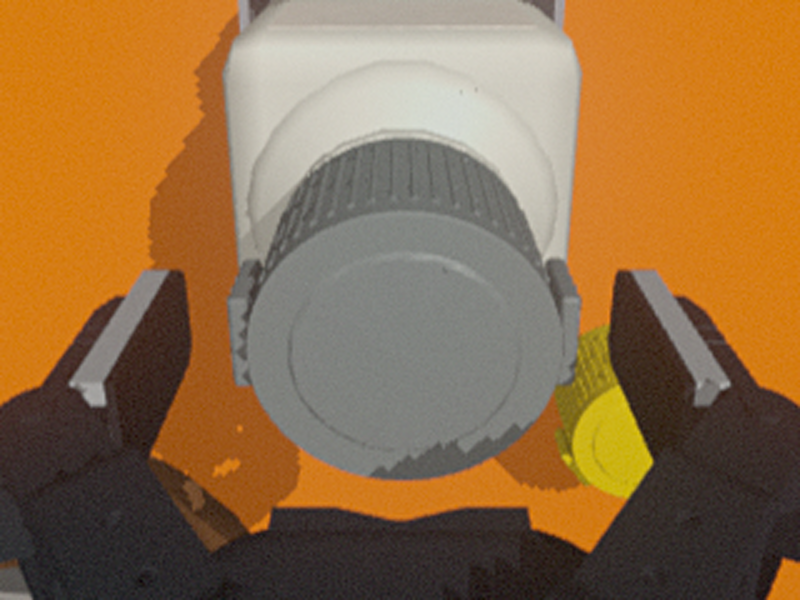

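```bash
python3 - <<'E'
from h import *
import pickle; c=pickle.load(open("wr3.pkl","rb")); o=bot.get_obs(); M=Ro.from_quat(o["tool_rot"]).as_matrix()
v=lambda p:np.round((proj(c,p)-[160,150])*2.5+.75,0).tolist()
for z in(0,-.006,-.013): print("pad tip z",z,[v(o["eef_pos"]+M@np.array([x,s*.0425,z])) for s in(-1,1) for x in(.011,-.011)])
y=np.radians(51.1); X=np.array([-np.sin(y),np.cos(y),0]); Y=np.array([np.cos(y),np.sin(y),0])
for ctr in([.434,-.1895,0],):
    ctr=np.array(ctr)
    print("top centre",v(ctr+[0,0,.156]),"top edges",[v(ctr+[0,0,.156]+.0285*d) for d in(X,-X,Y,-Y)])
    print("tabs",[(s,x,z,v(ctr+s*.032*Y+x*X+[0,0,z])) for s in(-1,1) for x in(.0095,-.0095) for z in(.1365,.1525)])
print(v([ctr+[0,0,.156],ctr+[0,0,.156]+.001*X,ctr+[0,0,.156]+.001*Y]))
E
```

```text
pad tip z 0 [[[201.0, 235.0]], [[210.0, 324.0]], [[598.0, 236.0]], [[589.0, 324.0]]]
pad tip z -0.006 [[[194.0, 249.0]], [[203.0, 340.0]], [[605.0, 249.0]], [[596.0, 340.0]]]
pad tip z -0.013 [[[184.0, 265.0]], [[194.0, 360.0]], [[615.0, 266.0]], [[605.0, 360.0]]]
top centre [[399.0, 363.0]] top edges [[[399.0, 218.0]], [[399.0, 488.0]], [[558.0, 363.0]], [[240.0, 363.0]]]
tabs [(-1, 0.0095, 0.1365, [[239.0, 262.0]]), (-1, 0.0095, 0.1525, [[220.0, 306.0]]), (-1, -0.0095, 0.1365, [[245.0, 343.0]]), (-1, -0.0095, 0.1525, [[228.0, 394.0]]), (1, 0.0095, 0.1365, [[559.0, 262.0]]), (1, 0.0095, 0.1525, [[577.0, 306.0]]), (1, -0.0095, 0.1365, [[552.0, 343.0]]), (1, -0.0095, 0.1525, [[569.0, 394.0]])]
[[399.0, 363.0], [399.0, 358.0], [405.0, 363.0]]
```

```bash
python3 -m jog '[[[0.003,0.0008,0.002,0.1,0.2,0],[0,0,0,0,0,0],[0,0,0,0,0,0]]]' 0.066;  python3 -c "
from h import *; st(.4332,-.1876,.123,51.1)"
```

```text
clock: 5.25
eef_pos: [0.4335, -0.1877, 0.1235]
tool_rot: [0.333, 0.943, -0.0, 0.001]
ft_force: [0.1, -0.2, 0.1]
grip_width: 0.0659
t 5.25 pos [ 0.4335 -0.1877  0.1235] yaw_y 51.08 to go mm [ 0.3 -0.1  0.5] deg [-0.    0.08 -0.02] w 65.91
F tool [-0.19 -0.09 -0.11] T tool [ 0.035 -0.004  0.035]
```

```bash
python3 -m jog '[[[0,0,0,0,0,0],[0,0,0,0,0,0],[0,0,0,0,0,0]]]' 0.0625;  python3 -c "
from h import *; st(.4332,-.1876,.123,51.1)";python3 -m jog '[[[0,0,0,0,0,0],[0,0,0,0,0,0]]]' 0.061;  python3 -c "
from h import *; st(.4332,-.1876,.123,51.1)"
```

```text
clock: 5.62
eef_pos: [0.4334, -0.1878, 0.1239]
tool_rot: [0.333, 0.943, -0.0, 0.001]
ft_force: [-1.1, -0.8, 1.1]
grip_width: 0.0628
t 5.62 pos [ 0.4334 -0.1878  0.1239] yaw_y 51.09 to go mm [0.3 0.  0.9] deg [-0.02  0.1  -0.01] w 62.84
F tool [ 0.32 -1.32 -1.11] T tool [0.077 0.083 0.033]
clock: 5.88
eef_pos: [0.4334, -0.1878, 0.1243]
tool_rot: [0.333, 0.943, -0.0, 0.001]
ft_force: [-0.6, -0.4, 1.1]
grip_width: 0.061
t 5.88 pos [ 0.4334 -0.1878  0.1243] yaw_y 51.08 to go mm [0.3 0.  1.3] deg [-0.01  0.11 -0.02] w 61.05
F tool [ 0.21 -0.7  -1.11] T tool [ 0.121  0.23  -0.01 ]
```

```bash
python3 -m jog '[[[0,-0.0002,0.0006,0,0,0],[0,0,0,0,0,0]]]' 0.0595;  python3 -c "
from h import *; st(.4332,-.1876,.123,51.1)";python3 -m jog '[[[0,0,0,0,0,0],[0,0,0,0,0,0]]]' 0.0582;  python3 -c "
from h import *; st(.4332,-.1876,.123,51.1)"
```

```text
clock: 6.12
eef_pos: [0.4334, -0.1878, 0.1241]
tool_rot: [0.333, 0.943, -0.0, 0.001]
ft_force: [-1.5, 1.2, 4.4]
grip_width: 0.0594
t 6.12 pos [ 0.4334 -0.1878  0.1241] yaw_y 51.09 to go mm [0.3 0.  1.1] deg [ 0.02  0.13 -0.01] w 59.42
F tool [ 1.88 -0.04 -4.42] T tool [0.127 0.399 0.017]
clock: 6.38
eef_pos: [0.4334, -0.1878, 0.1244]
tool_rot: [0.333, 0.943, -0.0, 0.001]
ft_force: [-1.9, 0.6, 4.7]
grip_width: 0.0583
t 6.38 pos [ 0.4334 -0.1878  0.1244] yaw_y 51.09 to go mm [0.3 0.  1.4] deg [ 0.02  0.14 -0.01] w 58.29
F tool [ 1.81 -0.74 -4.72] T tool [0.136 0.404 0.007]
```

```bash
python3 -m jog '[[[0.0002,-0.0001,-0.0006,0,0,0],[0,0,0,0,0,0]]]' 0.0575;  python3 -c "
from h import *; st(.4332,-.1876,.123,51.1)"
```

```text
clock: 6.62
eef_pos: [0.4334, -0.1878, 0.125]
tool_rot: [0.333, 0.943, -0.0, 0.001]
ft_force: [-0.6, 0.6, 3.3]
grip_width: 0.0579
t 6.62 pos [ 0.4334 -0.1878  0.125 ] yaw_y 51.09 to go mm [0.3 0.1 2. ] deg [ 0.03  0.16 -0.01] w 57.91
F tool [ 0.85  0.09 -3.33] T tool [ 0.067  0.23  -0.01 ]
```

```bash
python3 -m jog '[[[0,0,-0.0004,0,0,0],[0,0,0,0,0,0]]]' 0.0572;  python3 -c "
from h import *; st(.4332,-.1876,.123,51.1)"
```

```text
clock: 6.88
eef_pos: [0.4334, -0.1879, 0.1251]
tool_rot: [0.333, 0.943, -0.0, 0.001]
ft_force: [-1.1, 0.7, 4.4]
grip_width: 0.0573
t 6.88 pos [ 0.4334 -0.1879  0.1251] yaw_y 51.09 to go mm [0.3 0.1 2.1] deg [ 0.02  0.15 -0.01] w 57.26
F tool [ 1.26 -0.14 -4.43] T tool [ 0.071  0.218 -0.05 ]
```

```bash
python3 -m jog '[[[0,0,-0.0006,0,0,-2],[0,0,0,0,0,-2],[0,0,0,0,0,-2]]]' 0.0573;  python3 -c "
from h import *; st(.4332,-.1876,.123,51.1)"; python3 -m jog '[[[0,0,-0.0002,0,0,-2],[0,0,0,0,0,-2],[0,0,0,0,0,-2]]]';  python3 -c "
from h import *; st(.4332,-.1876,.123,51.1)"
```

```text
clock: 7.25
eef_pos: [0.4333, -0.1879, 0.1251]
tool_rot: [0.28, 0.96, -0.0, 0.001]
ft_force: [-0.5, -0.3, 2.4]
grip_width: 0.0571
t 7.25 pos [ 0.4333 -0.1879  0.1251] yaw_y 57.47 to go mm [0.2 0.3 2.1] deg [-0.01  0.12  6.37] w 57.12
F tool [ 0.29 -0.55 -2.42] T tool [0.072 0.16  0.062]
clock: 7.62
eef_pos: [0.4332, -0.188, 0.1251]
tool_rot: [0.226, 0.974, -0.001, 0.001]
ft_force: [0.2, 0.0, 1.7]
grip_width: 0.0574
t 7.62 pos [ 0.4332 -0.188   0.1251] yaw_y 63.89 to go mm [0.2 0.4 2.1] deg [-0.02  0.11 12.79] w 57.36
F tool [-0.14  0.09 -1.67] T tool [ 0.06   0.044 -0.039]
```

```bash
cat > chk.py <<'E'
from h import *
import sys
o=bot.get_obs(); M=Ro.from_quat(o["tool_rot"]).as_matrix(); F=M.T@o["ft_force"]; T=M.T@o["ft_torque"]
print("yaw",round(np.degrees(np.arctan2(M[1,1],M[0,1]))%360,2),"pos",np.round(o["eef_pos"]*1e3,1),"F",np.round(F,1),"Tz",round(T[2],3),"w",round(o["grip_width"]*1e3,2))
sys.exit(bool(abs(T[2])>.15 or np.hypot(F[0],F[1])>4 or abs(F[2])>6))
E
J="python3 -m jog"; C="python3 chk.py"
$J '[[[0,0,-0.0001,0,0,-2],[0,0,0,0,0,-2]]]' >/dev/null; $C && $J '[[[0,0,0,0,0,-2],[0,0,0,0,0,-2]]]'>/dev/null; $C && $J '[[[0,0,0,0,0,-1],[0,0,0,0,0,-1]]]'>/dev/null; $C && $J '[[[0,0,0,0,0,-1],[0,0,0,0,0,-1]]]'>/dev/null; $C && $J '[[[0,0,0,0,0,-1],[0,0,0,0,0,-1]]]'>/dev/null; $C
```

```text
yaw 68.17 pos [ 433.2 -188.   125.2] F [ 1.2 -0.7 -2.3] Tz 0.042 w 57.29
yaw 72.46 pos [ 433.2 -188.1  125.2] F [ 0.7  0.2 -0.9] Tz 0.067 w 57.85
yaw 74.61 pos [ 433.2 -188.1  125.2] F [ 0.2 -0.4 -1.2] Tz 0.095 w 57.38
yaw 76.76 pos [ 433.2 -188.1  125.3] F [-0.2 -0.1 -2. ] Tz 0.075 w 57.7
yaw 78.9 pos [ 433.2 -188.1  125.3] F [ 0.  -0.2 -1. ] Tz 0.019 w 57.89
```

```bash
J="python3 -m jog"; C="python3 chk.py"
$J '[[[0,0,0,0,0,-1],[0,0,0,0,0,-1]]]' 0.0572 >/dev/null; $C && $J '[[[0,0,0,0,0,-1],[0,0,0,0,0,-1]]]'>/dev/null && $C && $J '[[[0,0,0,0,0,-1],[0,0,0,0,0,-1]]]'>/dev/null && $C && $J '[[[0,0,0,0,0,-1],[0,0,0,0,0,-1]]]'>/dev/null && $C && $J '[[[0,0,0,0,0,-1],[0,0,0,0,0,-1]]]'>/dev/null && $C && $J '[[[0,0,0,0,0,-1],[0,0,0,0,0,-1]]]'>/dev/null && $C && $J '[[[0,0,0,0,0,-1],[0,0,0,0,0,-1]]]'>/dev/null && $C && $J '[[[0,0,0,0,0,-1],[0,0,0,0,0,-1]]]'>/dev/null && $C
```

```text
yaw 81.05 pos [ 433.3 -188.   125.4] F [ 0.5 -0.  -0.8] Tz 0.089 w 57.43
yaw 83.19 pos [ 433.4 -188.   125.5] F [ 0.6 -0.8 -1.5] Tz -0.021 w 57.32
yaw 85.34 pos [ 433.4 -188.1  125.7] F [ 0.3  0.1 -2.8] Tz -0.015 w 57.4
yaw 87.48 pos [ 433.5 -188.1  125.8] F [ 0.4  0.  -3.2] Tz 0.009 w 57.49
yaw 89.62 pos [ 433.6 -188.2  125.8] F [ 1.2 -0.3 -2.8] Tz -0.032 w 57.28
yaw 91.75 pos [ 433.7 -188.5  125.8] F [ 0.8 -1.9 -1.9] Tz 0.113 w 57.48
yaw 93.82 pos [ 433.7 -188.7  125.8] F [-0.7  0.8 -2.4] Tz 0.462 w 57.51
```

```bash
python3 -m jog '[[[0,0,0,0,0,1.5],[0,0,0,0,0,0]]]' >/dev/null; python3 chk.py
```

```text
yaw 92.26 pos [ 433.7 -188.6  125.8] F [-0.1 -0.7 -1.4] Tz 0.095 w 57.69
```

```bash
J="python3 -m jog"; C="python3 chk.py"; $J '[[[0,0,-0.001,0,0,0]]]' >/dev/null; $C && $J '[[[0,0,-0.001,0,0,0]]]' >/dev/null; $C && $J '[[[0,0,-0.001,0,0,0]]]' >/dev/null && $C && $J '[[[0,0,-0.001,0,0,0]]]' >/dev/null && $C
```

```text
yaw 92.27 pos [ 433.7 -188.6  126.5] F [-1.9 -1.   1.4] Tz 0.095 w 57.64
yaw 92.27 pos [ 433.6 -188.6  127.2] F [-1.3 -1.4  2.8] Tz 0.069 w 57.81
yaw 92.27 pos [ 433.5 -188.6  127.8] F [-0.8 -1.5  3.1] Tz 0.066 w 57.71
yaw 92.27 pos [ 433.4 -188.6  128.5] F [-1.1 -1.4  3.8] Tz 0.118 w 57.46
```

```bash
J="python3 -m jog"; C="python3 chk.py"; $J '[[[0,0,-0.001,0,0,0]]]' >/dev/null; $C && $J '[[[0,0,-0.001,0,0,0]]]' >/dev/null; $C && $J '[[[0,0,-0.001,0,0,0]]]' >/dev/null && $C && $J '[[[0,0,-0.001,0,0,0]]]' >/dev/null && $C; python3 -c "
from h import *
save('side','pics/s2.png',(308,128,408,228),6)"
```

```text
yaw 92.28 pos [ 433.3 -188.6  129.5] F [-1.5 -1.7  1.8] Tz 0.104 w 57.36
yaw 92.28 pos [ 433.2 -188.6  130.6] F [ 0.5 -0.5  1.3] Tz -0.033 w 57.43
yaw 92.3 pos [ 433.  -188.2  131.7] F [0.2 0.1 1.2] Tz -0.016 w 57.31
yaw 92.31 pos [ 432.8 -188.1  132.8] F [-0.4  0.   0.6] Tz -0.035 w 57.11
```

View pics/s2.png

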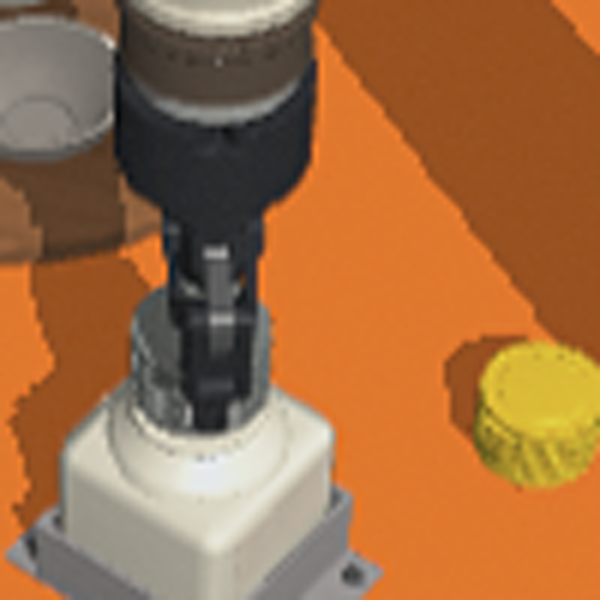

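```bash
J="python3 -m jog"; C="python3 chk.py"; $J '[[[-0.0004,-0.0001,-0.002,0,0,0],[-0.0004,0,-0.003,0,0,0]]]' >/dev/null; $C && $J '[[[-0.0004,0,-0.004,0,0,0],[-0.0004,0,-0.004,0,0,0]]]' >/dev/null; $C && $J '[[[-0.0004,0,-0.005,0,0,0],[-0.0003,0,-0.005,0,0,0]]]' >/dev/null && $C && $J '[[[-0.0003,0,-0.006,0,0,0],[-0.0003,0,-0.006,0,0,0]]]' >/dev/null && $C; python3 -c "
from h import *; st(.4337,-.1886,.22,92.3)"
```

```text
yaw 92.31 pos [ 433.3 -188.1  138.1] F [ 0.9 -0.6  1.8] Tz 0.005 w 57.49
yaw 92.31 pos [ 434.1 -187.9  146.6] F [-0.3 -0.   0.9] Tz -0.003 w 57.61
yaw 92.32 pos [ 435.1 -187.7  157.5] F [0.7 0.  0.4] Tz 0.024 w 57.39
yaw 92.32 pos [ 435.9 -187.6  170.5] F [-1.2  0.3  0.7] Tz 0.038 w 57.27
t 12.93 pos [ 0.4359 -0.1876  0.1705] yaw_y 92.32 to go mm [  2.2  -0.9 -49.5] deg [-0.04  0.01  0.02] w 57.27
F tool [-1.16  0.27  0.73] T tool [0.007 0.028 0.038]
```

```bash
J="python3 -m jog"; $J '[[[0,0,-0.008,0,0,0],[0,0,-0.012,0,0,0],[0,0,-0.012,0,0,0],[0,0,-0.012,0,0,0],[0,0,-0.006,0,0,0],[0,0.01,0,0,0,0],[-0.001,0.02,0,0,0,0]]]'; $J '[[[-0.0015,0.028,0,0,0,0],[-0.0015,0.028,0,0,0,0],[-0.0015,0.028,0,0,0,0],[-0.0015,0.028,0,0,0,0],[-0.0015,0.028,0,0,0,0],[-0.0015,0.028,0,0,0,0],[-0.0015,0.028,0,0,0,0],[-0.0015,0.028,0,0,0,0],[-0.0015,0.028,0,0,0,0],[-0.0015,0.02,0,0,0,0],[-0.0015,0.01,0,0,0,0],[0,0,0,0,0,0]]]' ; python3 -c "
from h import *; st(.44,.152,.05,92.3);save('wrist','pics/wr4.png',s=1.25)"
```

```text
clock: 13.8
eef_pos: [0.4361, -0.1575, 0.2251]
tool_rot: [-0.019, 1.0, -0.001, 0.001]
ft_force: [-0.2, 0.2, -1.0]
grip_width: 0.058
clock: 15.3
eef_pos: [0.4338, 0.1406, 0.2195]
tool_rot: [-0.022, 1.0, 0.0, -0.005]
ft_force: [0.2, -0.4, -0.9]
grip_width: 0.0572
t 15.3 pos [0.4338 0.1406 0.2195] yaw_y 92.51 to go mm [ -8.5  11.  169.4] deg [ 0.05 -0.58  0.21] w 57.19
F tool [-0.16 -0.36  0.86] T tool [-0.006 -0.036  0.003]
```

View pics/wr4.png

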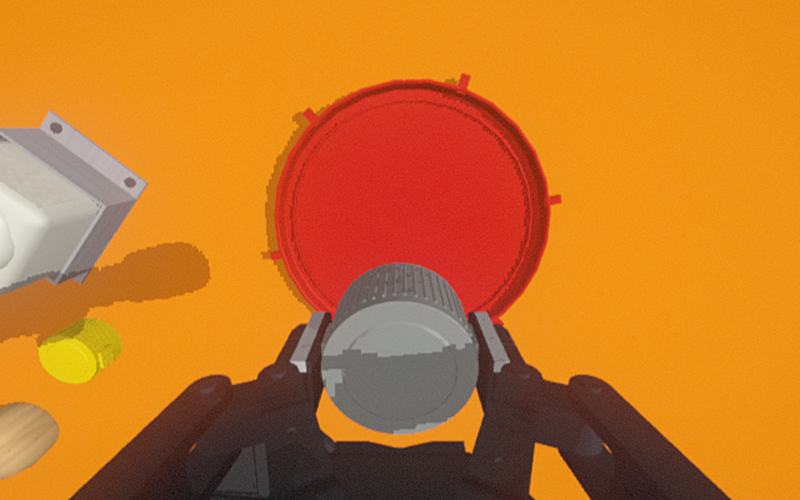

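```bash
python3 - <<'E'
from h import *
c=bot.camera("wrist"); im=c["pixels"].astype(int)
for u,v in((413,207),(413,80),(275,200),(549,200)): print(ray(c,u/1.25,v/1.25,.012))
E
J="python3 -m jog"; $J '[[[-0.003,0.004,0.02,0,-0.3,0],[-0.003,0.004,0.03,0,-0.3,0],[-0.002,0.003,0.03,0,0,0],[0,0,0.03,0,0,0],[0,0,0.015,0,0,0],[0,0,0,0,0,0]]]'; python3 -c "
from h import *; st(.44,.152,.0108,92.3)"
```

```text
[0.42081262 0.15368529 0.012     ]
[0.30912538 0.1475059  0.012     ]
[0.41980962 0.02116459 0.012     ]
[0.40833704 0.28356409 0.012     ]
clock: 16.15
eef_pos: [0.4427, 0.1463, 0.0923]
tool_rot: [-0.017, 1.0, -0.0, 0.002]
ft_force: [0.9, 0.1, -0.5]
grip_width: 0.0573
t 16.15 pos [0.4427 0.1463 0.0923] yaw_y 91.9 to go mm [ 2.8  5.8 81.5] deg [-0.01  0.2  -0.4 ] w 57.29
F tool [-0.92  0.07  0.54] T tool [0.008 0.049 0.039]
```

```bash
J="python3 -m jog"; $J '[[[0.003,0.003,0.02,0,0.2,0],[0,0.002,0.02,0,0,0],[0,0,0.015,0,0,0],[0,0,0.006,0,0,0],[0,0,0,0,0,0]]]' >/dev/null; python3 -c "
from h import *; st(.44,.152,.0108,92.3)"
```

```text
t 16.77 pos [0.4441 0.1501 0.0346] yaw_y 91.62 to go mm [ 4.2  2.  23.8] deg [ 0.1   0.47 -0.68] w 57.3
F tool [ 0.7  -0.4   0.28] T tool [ 0.049 -0.035 -0.021]
```

```bash
J="python3 -m jog"; $J '[[[0,0,0.006,0,0.2,0],[0,0,0.004,0,0.2,0],[0,0,0.003,0,0.1,0],[0,0,0,0,0,0]]]' >/dev/null; python3 -c "
from h import *; st(.44,.152,.0108,92.3)"
```

```text
t 17.27 pos [0.4458 0.1504 0.0225] yaw_y 91.6 to go mm [ 5.8  1.7 11.7] deg [ 0.15  0.13 -0.7 ] w 57.34
F tool [-0.17 -0.03  0.92] T tool [ 0.012  0.021 -0.034]
```

```bash
cat > dn.py <<'E'
from h import *
import sys
o=bot.get_obs(); F=o["ft_force"]; print(np.round(o["eef_pos"]*1e3,1),np.round(F,1)); sys.exit(bool(F[2]>1.2))
E
J="python3 -m jog"; C="python3 dn.py"; $J '[[[0,0,0.003,0,0,0],[0,0,0.002,0,0.1,0]]]' >/dev/null; $C && $J '[[[0,0,0.001,0,0,0],[0,0,0.001,0,0,0]]]' >/dev/null && $C && $J '[[[0,0,0.001,0,0,0]]]' >/dev/null && $C && $J '[[[0,0,0.001,0,0,0]]]' >/dev/null && $C && $J '[[[0,0,0.001,0,0,0]]]' >/dev/null && $C && $J '[[[0,0,0.0008,0,0,0]]]' >/dev/null && $C && $J '[[[0,0,0.0008,0,0,0]]]' >/dev/null && $C; python3 -c "
from h import *; st(.44,.152,.0108,92.3)"
```

```text
[445.9 150.5  17.4] [ 0.4  0.7 -0.7]
[445.8 150.5  15.2] [-0.3  0.5 -0.7]
[445.9 150.6  14.1] [ 0.  -0.5 -0.6]
[445.9 150.5  13.1] [ 0.1  0.4 -1.3]
[445.9 150.6  12. ] [ 0.1  0.1 -0.1]
[445.9 150.6  11.2] [-0.4 -0.6 -0.9]
[445.9 150.6  10.3] [-0.6  0.2 -0.6]
t 18.4 pos [0.4459 0.1506 0.0103] yaw_y 91.61 to go mm [ 5.9  1.6 -0.5] deg [ 0.17  0.05 -0.69] w 57.61
F tool [0.55 0.21 0.56] T tool [ 0.056 -0.041 -0.016]
```

```bash
J="python3 -m jog"; C="python3 dn.py"; $J '[[[0,0,0.0007,0,0,0]]]' >/dev/null; $C && $J '[[[0,0,0.0007,0,0,0]]]' >/dev/null && $C && $J '[[[0,0,0.0007,0,0,0]]]' >/dev/null && $C && $J '[[[0,0,0.0007,0,0,0]]]' >/dev/null && $C ; python3 -c "
from h import *
save('side','pics/s3.png',(280,200,400,320),5)"
```

```text
[446.  150.6  10.2] [-2.6  0.1  8.9]
```

View pics/s3.png

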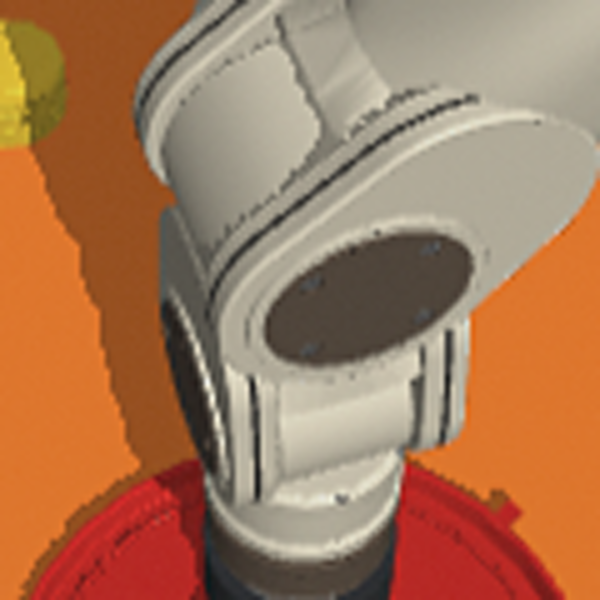

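The force of 8.9 N at TCP z = 10.2 mm shows the cap has touched the panel, where I expected it. The picture shows only the arm over the lid; the cap is hidden. I'll ease off and open slowly.

```bash
J="python3 -m jog"; $J '[[[0,0,-0.0004,0,0,0],[0,0,0,0,0,0]]]' 0.0585 >/dev/null; python3 dn.py; $J '[[[0,0,-0.0003,0,0,0],[0,0,0,0,0,0]]]' 0.061 >/dev/null; python3 dn.py;  $J '[[[0,0,0,0,0,0],[0,0,0,0,0,0]]]' 0.065 >/dev/null; python3 dn.py; $J '[[[0,0,0,0,0,0],[0,0,0,0,0,0],[0,0,0,0,0,0]]]' 0.083 >/dev/null; python3 -c "
from h import *; st(.44,.152,.0108,92.3); save('wrist','pics/wr5.png',s=1.25)"
```

```text
[446.1 150.7  10.7] [ 0.5 -0.6 -2. ]
[446.  150.6  10.8] [-0.4  0.4 -0.7]
[446.2 150.7  10.9] [-0.4  0.3 -0.1]
t 19.7 pos [0.4465 0.1507 0.0111] yaw_y 91.61 to go mm [6.4 1.4 0.3] deg [ 0.18  0.12 -0.69] w 83.13
F tool [-0.75  0.84  0.3 ] T tool [-0.01   0.032 -0.033]
```

View pics/wr5.png

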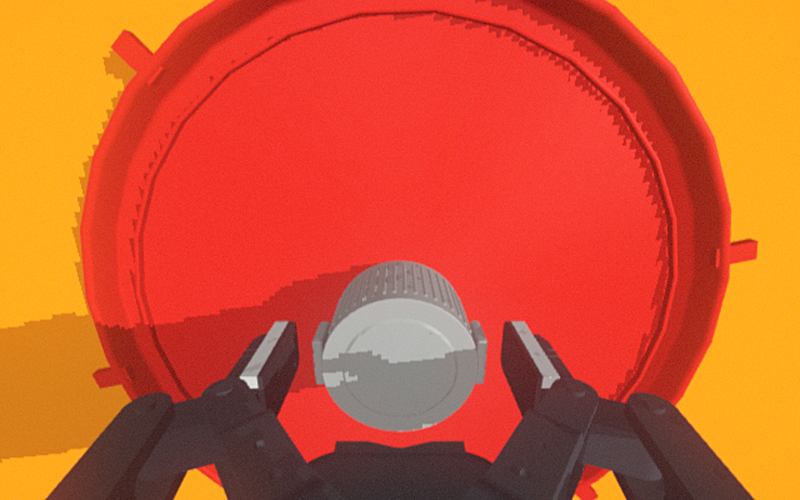

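The cap stands upright on the panel at about (400,360), with both pads clear of its tabs. I'll go straight up, move aside and check from the top.

```bash
J="python3 -m jog"; $J '[[[0,0,-0.005,0,0,0],[0,0,-0.01,0,0,0],[0,0,-0.015,0,0,0],[0,0,-0.03,0,0,0],[0,0,-0.04,0,0,0],[0,0,-0.05,0,0,0],[0,0,-0.05,0,0,0],[0,-0.04,-0.01,0,0,0],[0,-0.05,0,0,0,0],[0,-0.05,0,0,0,0],[0,-0.04,0,0,0,0],[0,0,0,0,0,0]]]'; $J '[[[0,0,0,0,0,0],[0,0,0,0,0,0],[0,0,0,0,0,0]]]' >/dev/null;python3 -c "
from h import *
c=save('top','pics/top2.png',s=1.25)
print([(proj(c,p)*1.25).round().tolist() for p in ([.446,.151,.041],[.4394,.1503,.014])])"
```

```text
clock: 21.25
eef_pos: [0.4524, -0.0343, 0.237]
tool_rot: [-0.016, 1.0, 0.002, 0.007]
ft_force: [0.7, 0.5, 0.3]
grip_width: 0.0833
[[[249.0, 253.0]], [[252.0, 258.0]]]
```

View pics/top2.png

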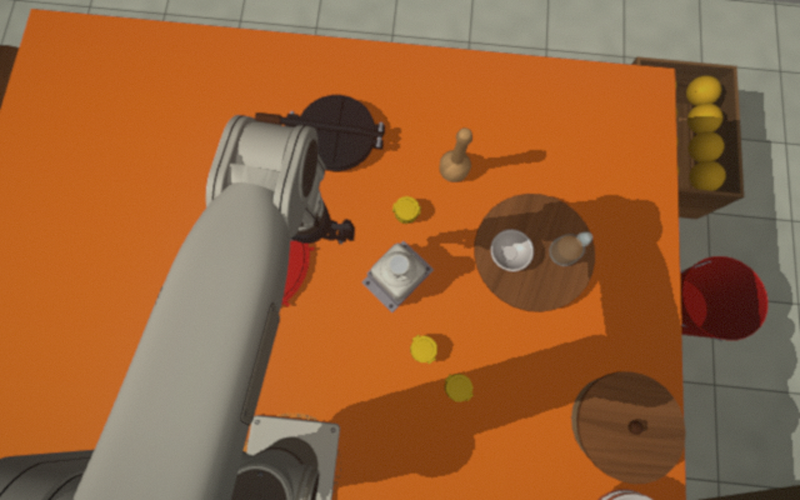

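```bash
python3 -c "
from workcell import bot; print(bot.job_done())"
```

```text
the job is handed in; nothing more can be done
None
```

The cap is off the jar and standing upright on the bucket lid's flat panel, and I handed the job in at about 21.7 s. One reading on the way may have been too high, and the hand-in gave no verdict.

- **Opening:** I squeezed the tabs to a finger opening of 57.3 mm (about 3.3 mm in on each side). I then turned the cap anticlockwise about 42° until it met its stop.
- **Possible overload:** at the stop, one wrist torque reading reached 0.46 N m, above the 0.3 N m the cap and neck are said to bear. I backed off 1.5° at once. I could not measure the force between cap and jar, so I don't know whether it stayed under 25 N.
- **Lift:** the pull stayed under 4 N and then fell to the cap's own weight, so the cap came free cleanly.
- **Set-down:** the cap touched the panel at the expected height with a brief 8.9 N push, about 7 mm from the lid's estimated centre. I eased off before opening the fingers.
- **Last checks:** the wrist picture after release showed the cap upright on the panel with the fingers clear. The final top view showed the jar open and the dish, cruet, masher, turntable and press where they were. The arm hid most of the lid and the cap in that view, so their final rest was not checked again.

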